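# Screw the lid on the storage jar and put the jar on its mat

### The job

Close the white storage jar while it stands in its wooden stand: first rest the blue lid level on top of its thread, with the lid's white pointers about midway between the black bars and the nearest orange dots anticlockwise of them (seen from above), then turn it back anticlockwise until the pointers meet the dots and the lid drops into the thread starts, and then turn it clockwise until it is fully home, with the pointers at the black bars. Then lift the closed jar out and stand it upright on the middle of the round cork mat; let go, and leave the candle, the garlic and the lemon where they are.

Things in the scene. Friction and masses are not known exactly. Their poses are not given: they have to be found in the camera images.
- lid_center (a point): Blue round screw lid, loose, open side down: 64 mm across, 24 mm high, 60 g. This point is its centre, 12 mm above its lower edge; z is its axis (up). Four white pointers on its top and side lie along its +x, +y, -x, -y. It is the same every quarter turn: any pointer may go to any mark. Grip it across its 64 mm.
- lid_lug (a point): One of the lid's four inward lugs, under the pointer on its +x, inside the lower edge: 3 mm high, 5.4 mm wide, reaching in to 24.8 mm from the axis. Inside, the lid is 58 mm across and 20 mm deep.
- jar_mouth (a point): White square jar, loose in its stand, 68 x 68 mm body, shoulder 80 mm high. This point: on its axis at the flat tops of the thread ridges, 94 mm above its underside. x, y run to the middles of its sides. The thread has four starts, the same every quarter turn. Lid centre above this point: 12 mm resting on the ridges (15 mm on a stop), 4.8 mm when dropped or fully home.
- jar_rim (a point): Centre of the jar's round rim, 107 mm above its underside; the neck is 47 mm across, tapering over its top 8 mm to 38 mm at the rim, which centres the lid. The lid's top rests on the rim when dropped or home.
- jar_start (a point): One of four orange dots on the jar's shoulder, 37.5 mm from the axis, 61 degrees anticlockwise (seen from above) from jar +x; the others follow every quarter turn. With its pointers at the dots (+-9 degrees) the lid drops 7 mm between the ridges. Turned back onto them, once dropped, it cannot turn anticlockwise more than 9 degrees past the dots.
- jar_home (a point): Black bar on the jar's +x side; one in the middle of each side. Pointers at the bars = lid fully home (turned clockwise 61 degrees from the dots, to a stop; it clamps over the last 8 degrees). From 0 to 40 degrees anticlockwise of the bars the lid can rest on the ridges; the stops, 3 mm higher, also bar turning clockwise past the bars there.
- jar_foot (a point): Centre of the jar's underside (same axes as jar_mouth). The jar weighs about 0.3 kg; with the lid home it can be lifted by the lid.
- stand_floor (a point): Wooden jar stand, fixed, 92 x 92 mm, 18 mm high: centre of the floor of its square recess (71 mm wide, 10 mm deep), 8 mm above the worktop. The jar stands loosely in it, 1.5 mm play each side, and cannot turn in it; lift the jar straight up to free it.
- mat_top (a point): Round cork mat, fixed, 150 mm across, 8 mm thick: centre of its top.
- candle_center (a point): Centre of a loose tea light, 38 mm across, 15 mm high; leave it where it is.
- garlic_center (a point): Centre of a loose garlic bulb, about 53 mm; leave it where it is.
- lemon_center (a point): Centre of a loose yellow lemon, about 83 x 58 mm; leave it where it is.
- lid: The lid as a whole; its origin is the centre of its open lower edge, 12 mm below lid_center.
- jar: The jar as a whole; its origin is the same point as jar_foot.
There are look-alikes about, which are no part of the job. Of the things shaped like the part that bears stand_floor, the wooden one is meant.

How it is judged:
By the outcome, as a careful person would: the job done as asked, in the order asked, and still so for the second after the job is handed in, with the robot touching nothing.
It also fails if it takes over 58 s, if anything falls off the work surface, if the arm or the gripper's body presses on something with over 40 N, if the wrist force passes 120 N, or if a joint passes its speed limit or range.

### The arm

A 6-joint arm with a two-finger parallel gripper is mounted at the origin on a cart in front of the work surface, level with it; the furniture and walls round the work are solid. World frame = base frame: x ahead of the robot, y to its left, z up, the work surface at z = 0. Lengths are in m, angles in rad, forces in N, time in s.
With the tool pointing down it reaches from about 0.425 to 0.925 m from the base axis. Payload 12.5 kg.
Tool frame: the origin (TCP) lies between the finger pads; the fingertips stand arm.tip_reach ahead of it and the grasp point (between the pads) lies 8 mm behind it (arm.tip_reach is the distance from the TCP to the fingertips, in m); z points along the fingers, y is the line along which they close (so a half turn about z gives the same grasp; the last joint's range is limited). The gripper opens to 85 mm and grips with 20 to 120 N. Pads are 22 mm wide; open, the fingers measure 114 mm over their backs; the gripper's body (76 mm by 85 mm) begins 54 mm behind the grasp point. The pads swing forward as they close: fully open they stand 13 mm farther back than shut.
Start: joints at [1.162, 0.491, 1.559, -0, 1.092, -0.106], TCP at [0.186, 0.597, 0.242] pointing down, gripper open.
Joint ranges: [-3.1, 3.1], [-0.84, 2.19], [0.05, 2.79], [-1.13, 4.28], [0.06, 2.93], [-2.69, 2.69]. Speed limits (rad/s): [2.22, 2.22, 2.79, 3.14, 3.14, 3.14].

### API

Orientations are given as a unit quaternion [w, x, y, z].
In Python, from plant import arm, cams gives the robot as it stands. The module is installed in compiled form; this text tells all that it offers. Calls block until the motion is done:
- arm.reach(position, orientation): joint-space move of the TCP to a pose.
- arm.move_linear(position, max_speed=0.15, ori=None): straight line of the TCP; ori=None keeps the orientation; max_speed is the mean speed in m/s.
- arm.set_joints(angles): joint-space move.
- arm.ungrasp() and arm.grab(): open the fingers fully, or close them until they stop; the grip force is fixed at half the most.
- arm.wait(seconds).
- arm.inverse_kinematics(position, orientation): joint angles nearest the present ones, or None.
- cams.snapshot(name): name is "scene" or "top"; returns a dict with "pixels" (420x560x3 uint8, blue, green, red), "intrinsics" (3x3 intrinsics, pixels), "extrinsics" (4x4, takes a point from camera to world coordinates). Camera axes: x right, y down, z forward; pixel columns grow to the right and rows downward; lengths in m; the calibration is good to about 2 mm. A picture is of the moment at which its call begins. There is no depth.
A pose or a line that the arm cannot do raises arm.Unreachable and nothing moves.
- arm.sign_off(): hands the job in; it is judged then, once.
Readings, each from a call of its own:
- arm.read_t(): time.
- arm.read_joint_positions(): joint angles.
- arm.read_qvel(): joint speeds.
- arm.read_joint_efforts(): joint torques, N m.
- arm.read_eef_pos(): TCP position.
- arm.read_orientation(): TCP orientation.
- arm.read_ft_force(): force on the tool from outside, world axes, zero at the start.
- arm.read_ft_torque(): the same for the moment, N m.
- arm.read_width(): opening from 0.0 (shut) to 1.0 (fully open).
- arm.read_grip_force(): force on a finger pad.
Only numpy, scipy, OpenCV 4.12 (cv2) and the standard library are available. Lean on these libraries where they do the work, as an engineer would, in place of code of your own. Each camera call takes 0.05 s, during which the arm holds its last target. There are 200 camera calls.

## Working session

There is one attempt and no reset: what is moved stays moved. The work goes in short steps, each a Python script; the robot and the scene stay as the last script left them, time stands still between calls to the robot, and variables do not carry over. Pictures are saved under pics/ and viewed, at most 10 in all, crops included, and the job is handed in when it is done.

```bash
mkdir -p pics; python3 - <<'E'
from plant import arm,cams
import cv2,numpy as np,pickle
for n in("scene","top"):
    s=cams.snapshot(n);pickle.dump(s,open(n+'.pkl','wb'));cv2.imwrite(f'pics/{n}0.png',s["pixels"])
    print(n,s["intrinsics"].round(1).tolist(),s["extrinsics"].round(3).tolist())
print(arm.tip_reach,arm.read_t(),arm.read_orientation(),arm.read_width())
E
```

```text
scene [[480.0, 0.0, 285.7], [0.0, 480.0, 208.1], [0.0, 0.0, 1.0]] [[0.859, -0.336, 0.387, 0.013], [-0.513, -0.569, 0.643, -0.861], [0.004, -0.751, -0.661, 0.916], [0.0, 0.0, 0.0, 1.0]]
top [[438.3, 0.0, 277.3], [0.0, 438.3, 206.3], [0.0, 0.0, 1.0]] [[-0.016, -0.997, 0.071, 0.407], [-1.0, 0.017, 0.015, -0.062], [-0.016, -0.071, -0.997, 1.117], [0.0, 0.0, 0.0, 1.0]]
0.011 0.1 [-1.21829484e-04  1.50817249e-01  9.88561535e-01 -4.83167969e-04] 0.997258438075505
```

View pics/scene0.png

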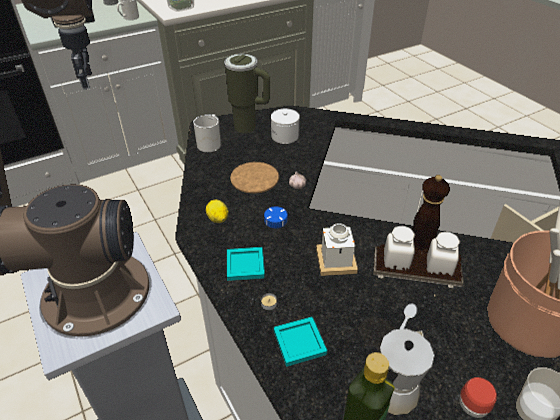

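View pics/top0.png

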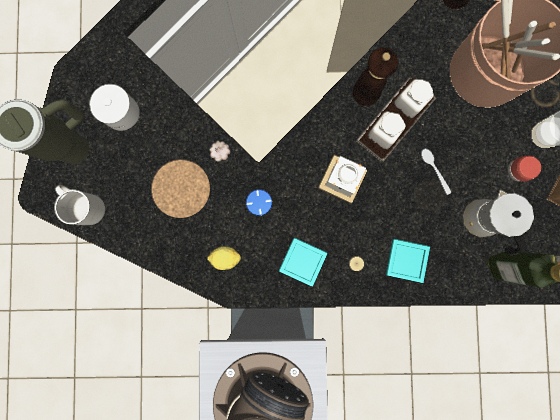

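The lid is at top (259,203) and scene (276,217). The jar stands in the wooden stand at top (344,178) and scene (338,245). The mat is at top (181,188), the garlic at (220,151), the lemon at (224,259) and the candle at (356,264).

Look-alikes: cyan stands at top (303,262) and (408,261), white shakers at (388,130) and (415,97), a white pot at (112,106), and a red lid at (526,168). By the description I choose the blue lid and the jar in the wooden stand. I'll check both in one crop.

```bash
python3 - <<'E'
import cv2,pickle,numpy as np
t=pickle.load(open('top.pkl','rb'))['pixels'];s=pickle.load(open('scene.pkl','rb'))['pixels']
def c(im,u,v,w=25,h=None):
    h=h or w*3//4; return cv2.resize(im[v-h:v+h,u-w:u+w],(400,300),interpolation=cv2.INTER_CUBIC)
a=np.vstack([np.hstack([c(t,259,203,24,18),c(t,344,178,32,24)]),np.hstack([c(s,276,217,24,18),c(s,338,248,40,30)])])
cv2.imwrite('pics/crop1.png',a)
E
```

```text
(no output)
```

View pics/crop1.png

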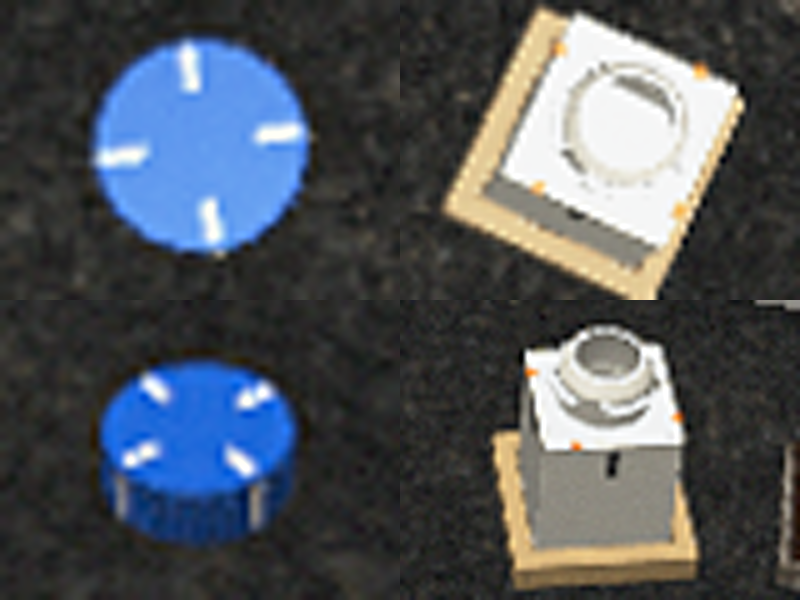

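The crop confirms the blue lid with four pointers and the white jar with orange dots, in the wooden stand with a black bar on its side. Next I measure poses by fitting both views.

```bash
cat > vis.py <<'E'
import cv2,numpy as np,pickle
from scipy.optimize import least_squares
def proj(c,P):
    T=np.linalg.inv(c['extrinsics']);q=(T[:3,:3]@np.atleast_2d(P).T).T+T[:3,3]
    p=(c['intrinsics']@q.T).T;return p[:,:2]/p[:,2:]
def back(c,uv,z):
    uv=np.atleast_2d(uv);d=np.linalg.inv(c['intrinsics'])@np.c_[uv,np.ones(len(uv))].T
    d=(c['extrinsics'][:3,:3]@d).T;o=c['extrinsics'][:3,3]
    return o+d*((z-o[2])/d[:,2])[:,None]
def hsv(c):return [a.astype(int) for a in cv2.split(cv2.cvtColor(c['pixels'],cv2.COLOR_BGR2HSV))]
def box(m,b):
    r=np.zeros_like(m);r[b[1]:b[3],b[0]:b[2]]=m[b[1]:b[3],b[0]:b[2]];return r
def blobs(m,k):
    n,_,st,ce=cv2.connectedComponentsWithStats(m.astype(np.uint8),connectivity=8)
    i=np.argsort(-st[1:,4])[:k]+1;return ce[i],st[i,4]
def wcent(w,n=4,sel=None):
    pass
def pointers(c,b,z,ctr):
    # pointer angle mod 90 on the lid's top at height z
    H,S,V=hsv(c);m=box((S<130)&(V>150),b)
    v,u=np.nonzero(m);P=back(c,np.c_[u,v],z)[:,:2]-ctr
    r=np.hypot(*P.T);k=(r>.015)&(r<.031);a=np.arctan2(P[k,1],P[k,0])
    return np.degrees(np.angle(np.exp(4j*a).mean()))/4,k.sum(),abs(np.exp(4j*a).mean())
def blue(c,b):
    H,S,V=hsv(c);return box((H>95)&(H<130)&(S>90)&(V>60),b)
def jarfit(cs,boxes,z):
    U=[]
    for c,b in zip(cs,boxes):
        H,S,V=hsv(c);u,a=blobs(box((H>=3)&(H<=20)&(S>85)&(V>170),b),8);U.append((u,a))
    return U
E
python3 - <<'E'
from vis import *
t=pickle.load(open('top.pkl','rb'));s=pickle.load(open('scene.pkl','rb'))
# lid
for c,b in((t,(225,170,295,235)),(s,(255,195,300,240))):
    m=blue(c,b);v,u=np.nonzero(m);cn=max(cv2.findContours(m.astype(np.uint8),0,1)[0],key=cv2.contourArea)
    h=cv2.convexHull(cn)[:,0,:]
    def res(p):
        a=np.linspace(0,2*np.pi,120);d=np.c_[np.cos(a),np.sin(a)]*.032
        pts=np.vstack([np.c_[p+d,0*a],np.c_[p+d,0*a+.024]])
        hh=cv2.convexHull(proj(c,pts).astype(np.float32))
        return [cv2.pointPolygonTest(hh,tuple(map(float,q)),True) for q in h]
    p0=back(c,[[u.mean(),v.mean()]],.012)[0,:2];f=least_squares(res,p0,diff_step=1e-4)
    print('lid',f.x.round(4),np.std(f.fun).round(2),pointers(c,b,.024,f.x))
# mat
for c,b in((t,(145,150,215,225)),(s,(225,155,285,200))):
    H,S,V=hsv(c);ce,a=blobs(box((H>5)&(H<22)&(S>70)&(V>80),b),1);print('mat',back(c,ce,.008)[0].round(4),a)
H,S,V=hsv(t)
for n,b in(('lemon',(195,235,250,280)),('garlic',(205,135,235,165))):
    m=(H>20)&(H<35)&(S>120) if n=='lemon' else (V>110)
    print(n,back(t,blobs(box(m,b),1)[0],.028)[0].round(3))
for U in jarfit([t,s],[(320,150,370,205),(315,220,365,255)],.088):print(U[0].round(1).tolist(),U[1])
E
```

```text
lid [0.4972 0.0016] 0.17 (np.float64(7.3769941803610495), np.int64(61), np.float64(0.9453983729113575))
lid [0.4997 0.0031] 0.23 (np.float64(6.658307972850266), np.int64(34), np.float64(0.9425175207241118))
mat [0.5366 0.2018 0.008 ] [2714]
mat [0.5362 0.1982 0.008 ] [1202]
lemon [0.359 0.089 0.028]
garlic [0.628 0.098 0.028]
[[327.3, 174.2], [340.1, 194.9], [360.7, 180.8], [353.0, 195.7], [336.1, 160.5], [348.1, 200.0], [356.6, 187.8], [323.0, 181.0]] [34 30 16 15  8  8  5  4]
[[319.1, 249.2], [352.8, 241.0], [324.0, 232.0], [332.7, 246.7]] [42  4  3  3]
```

```bash
python3 - <<'E'
from vis import *
t=pickle.load(open('top.pkl','rb'));s=pickle.load(open('scene.pkl','rb'))
D={'t':(t,np.array([[337,161.3],[359.6,164.8],[356.4,187.4],[334,183.5]])),'s':(s,np.array([[324,232],[332.7,246.7],[353,241]]))}
def res(p,ks):
    a=p[2]+np.radians(61)+np.arange(4)*np.pi/2
    P=np.c_[p[0]+.0375*np.cos(a),p[1]+.0375*np.sin(a),0*a+.088];o=[]
    for k in ks:
        c,d=D[k];q=proj(c,P);o+=[x for e in d for x in q[np.argmin(np.hypot(*(q-e).T))]-e]
    return np.array(o)
p0=back(t,[D['t'][1].mean(0)],.088)[0,:2]
for ks in('t','s','ts'):
    f=min((least_squares(res,[*p0,a],args=(ks,)) for a in np.radians(range(0,90,15))),key=lambda f:f.cost)
    print(ks,f.x[:2].round(4),np.degrees(f.x[2])%90,f.fun.round(1))
# stand outline, top: wood 
H,S,V=hsv(t);m=box((H>8)&(H<25)&(S>60)&(V>130),(315,150,372,208));v,u=np.nonzero(m)
r=cv2.minAreaRect(np.c_[u,v].astype(np.float32));b=cv2.boxPoints(r);P=back(t,b,.018)
print('stand',r,P[:,:2].mean(0),np.degrees(np.arctan2(*(P[1]-P[0])[1::-1]))%90)
E
```

```text
t [ 0.5537 -0.2118] 64.0919835263804 [ 0.3  0.2 -0.1  0.1 -0.1 -0.4 -0.   0. ]
s [ 0.5555 -0.2109] 63.413670502459816 [-0.   0.   0.2 -0.2 -0.2  0.1]
ts [ 0.5542 -0.2116] 63.95215239296883 [ 0.2 -0.  -0.2 -0.1 -0.3 -0.6 -0.2 -0.2 -0.3  0.5  0.1  0.3 -0.4  0.4]
stand ((342.97454833984375, 177.42918395996094), (36.93789291381836, 38.800758361816406), 25.201122283935547) [ 0.55583482 -0.21230613] 63.714727132001585
```

```bash
cat > mv.py <<'E'
from plant import arm,cams
import numpy as np,cv2,pickle
def Q(deg):
    f=np.radians(deg+90)/2;return [0,np.cos(f),np.sin(f),0]
def stat(l=''):
    print(l,'t',round(arm.read_t(),2),'p',np.round(arm.read_eef_pos(),4),'w',round(arm.read_width(),3),'g',round(arm.read_grip_force(),1),'F',np.round(arm.read_ft_force(),1),'T',np.round(arm.read_ft_torque(),2),'tip',arm.tip_reach)
def snap(n):
    o=[]
    for k in('top','scene'):
        c=cams.snapshot(k);pickle.dump(c,open(f'{k}_{n}.pkl','wb'));cv2.imwrite(f'pics/{k}_{n}.png',c['pixels']);o.append(c)
    return o
E
python3 - <<'E'
from mv import *
L=np.array([.4985,.0023])
arm.reach([*L,.09],Q(90));stat('above')
arm.move_linear([*L,.03],.15);stat()
arm.move_linear([*L,.014],.05);stat('down')
arm.grab();stat('grab')
arm.ungrasp();stat('open')
arm.move_linear([*L,.0141],.05,ori=Q(0)) ;stat('rot')
E
```

```text
above t 2.54 p [0.4986 0.0029 0.0901] w 1.0 g 0.0 F [ 0.  -1.3  0.1] T [-0.02 -0.02 -0.03] tip 0.011
 t 3.09 p [0.4986 0.0025 0.0302] w 0.998 g 0.0 F [-0.7 -0.4  1. ] T [ 0.04 -0.06 -0.06] tip 0.011
down t 3.56 p [0.4984 0.0023 0.0139] w 0.999 g 0.0 F [ 0.1 -0.8  0.3] T [ 0.03  0.01 -0.04] tip 0.011
grab t 3.92 p [0.4986 0.0023 0.0148] w 0.729 g 62.7 F [-2.2  0.2 11.1] T [0.19 0.4  0.17] tip 0.011
open t 4.29 p [0.4985 0.0023 0.0139] w 1.0 g 0.0 F [-0.2 -0.5  0.2] T [-0.    0.07  0.  ] tip 0.011
rot t 6.01 p [0.4985 0.0023 0.0141] w 0.996 g 0.0 F [0.4 0.1 0.4] T [-0.01 -0.03 -0.1 ] tip 0.011
```

```bash
python3 - <<'E'
from mv import *
from vis import *
L=np.array([.4985,.0023])
arm.move_linear([*L,.017],.05);arm.grab();stat('grab');arm.ungrasp()
arm.move_linear([*L,.10],.25);arm.reach([.55,.17,.20],Q(0));stat('off')
t,s=snap(1)
for c,b in((t,(225,170,295,235)),(s,(255,195,300,240))):
    m=blue(c,b);v,u=np.nonzero(m);cn=max(cv2.findContours(m.astype(np.uint8),0,1)[0],key=cv2.contourArea)
    h=cv2.convexHull(cn)[:,0,:]
    def res(p):
        a=np.linspace(0,2*np.pi,120);d=np.c_[np.cos(a),np.sin(a)]*.032
        pts=np.vstack([np.c_[p+d,0*a],np.c_[p+d,0*a+.024]])
        hh=cv2.convexHull(proj(c,pts).astype(np.float32))
        return [cv2.pointPolygonTest(hh,tuple(map(float,q)),True) for q in h]
    p0=back(c,[[u.mean(),v.mean()]],.012)[0,:2];f=least_squares(res,p0,diff_step=1e-4)
    print('lid',f.x.round(4),np.std(f.fun).round(2),pointers(c,b,.024,f.x))
E
```

```text
grab t 6.62 p [0.4985 0.0023 0.0177] w 0.729 g 61.9 F [-1.9 -0.4 13.8] T [ 0.02  0.59 -0.12] tip 0.011
off t 8.3 p [0.5493 0.1692 0.1985] w 1.002 g 0.0 F [-1.1 -0.4 -0.1] T [-0.03 -0.01 -0.05] tip 0.011
lid [0.4984 0.0017] 0.16 (np.float64(7.428181219209444), np.int64(65), np.float64(0.943957889037218))
lid [0.5006 0.0028] 0.17 (np.float64(7.476387163340732), np.int64(34), np.float64(0.9340345700803783))
```

```bash
python3 - <<'E'
from mv import *
L=np.array([.4985,.0023]);J=np.array([.5537,-.2113])
arm.reach([*L,.10],Q(0));arm.move_linear([*L,.017],.15);arm.grab();stat('grab')
arm.move_linear([*L,.16],.25)
arm.move_linear([*J,.16],.25,ori=Q(-4));stat('over jar')
arm.move_linear([*J,.124],.1);stat()
z=.124
while z>.117:
    z-=.001;arm.move_linear([*J,z],.03);f=arm.read_ft_force()[2];print(round(z,4),np.round(arm.read_ft_force(),1),round(arm.read_eef_pos()[2],4))
    if f>8:break
snap(2);stat('rest')
E
python3 - <<'E'
import cv2,numpy as np
a=cv2.imread('pics/scene_2.png')[180:285,280:400];b=cv2.imread('pics/top_2.png')[125:230,290:410]
cv2.imwrite('pics/c2.png',cv2.resize(np.hstack([a,b]),(800,350),interpolation=cv2.INTER_CUBIC))
E
```

```text
grab t 10.29 p [0.499  0.0024 0.0187] w 0.724 g 61.4 F [-2.5  2.4 15.4] T [ 0.37  0.45 -0.16] tip 0.011
over jar t 12.05 p [ 0.5532 -0.2101  0.1595] w 0.727 g 65.1 F [-0.4  0.4 -0.7] T [ 0.04 -0.01  0.04] tip 0.011
 t 12.56 p [ 0.5538 -0.2109  0.1241] w 0.724 g 65.1 F [-0.   0.4 -0.8] T [-0.04  0.01  0.06] tip 0.011
0.123 [0.7 0.3 0.1] 0.1235
0.122 [0.3 1.1 0.3] 0.1221
0.121 [-0.2  1.4 -0.6] 0.1209
0.12 [-2.5  1.   8.1] 0.1207
rest t 13.66 p [ 0.5538 -0.2113  0.1207] w 0.721 g 66.1 F [-2.8  1.3  8. ] T [0.26 0.35 0.01] tip 0.011
```

View pics/c2.png

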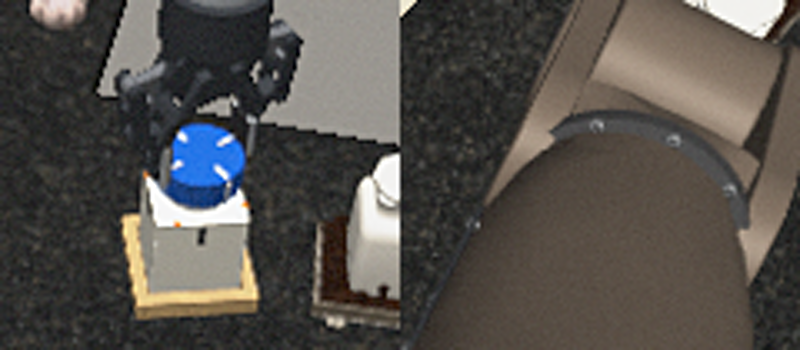

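The scene view shows the lid level on the jar. A pointer is about midway between the bar and a dot, and the contact height matches the resting height. Now I turn it back.

```bash
python3 - <<'E'
from mv import *
J=np.array([.5537,-.2113])
for a in(8,18,27.4):
    arm.move_linear([*J,.12],.03,ori=Q(a));stat(a)
for z in(.117,.1145,.1130):
    arm.move_linear([*J,z],.03);stat(z)
    if arm.read_ft_force()[2]>20:break
snap(3)
E
python3 - <<'E'
import cv2,numpy as np
a=cv2.imread('pics/scene_3.png')[195:285,290:390]
cv2.imwrite('pics/c3.png',cv2.resize(a,(600,540),interpolation=cv2.INTER_CUBIC))
E
```

```text
8 t 14.02 p [ 0.5541 -0.2115  0.1207] w 0.724 g 65.8 F [-0.8  1.3  6.8] T [0.18 0.05 0.05] tip 0.011
18 t 14.34 p [ 0.5541 -0.2115  0.1205] w 0.72 g 65.8 F [0.8 0.7 6.1] T [ 0.17 -0.18  0.12] tip 0.011
27.4 t 14.66 p [ 0.5535 -0.2113  0.1197] w 0.723 g 65.2 F [-0.7 -0.4 -0.6] T [-0.06 -0.02 -0.03] tip 0.011
0.117 t 14.91 p [ 0.5536 -0.2112  0.1166] w 0.723 g 65.2 F [-0.8  0.8 -0.7] T [ 0.01 -0.06 -0.07] tip 0.011
0.1145 t 15.16 p [ 0.5536 -0.2113  0.1143] w 0.719 g 65.2 F [ 0.5 -0.9 -1.1] T [-0.03 -0.02  0.04] tip 0.011
0.113 t 15.41 p [ 0.5539 -0.2114  0.1135] w 0.721 g 65.8 F [-1.6 -0.4  3.1] T [0.11 0.15 0.03] tip 0.011
```

View pics/c3.png

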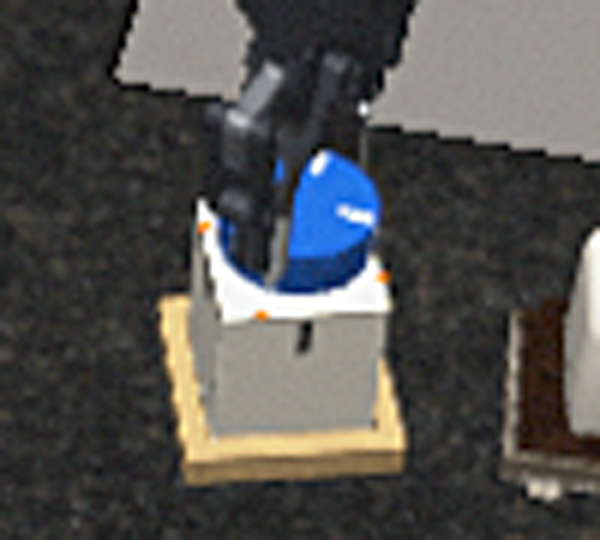

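It dropped 7.2 mm, and the lid is seated with its pointers at the dots. Now clockwise to home.

```bash
python3 - <<'E'
from mv import *
J=np.array([.5537,-.2113])
for a in(10,-10,-22,-27,-30,-32,-34,-36,-38):
    arm.move_linear([*J,.1132],.03,ori=Q(a))
    q=arm.read_orientation();print('yaw',round(np.degrees(2*np.arctan2(q[2],q[1]))-90,1));stat(a)
    if abs(arm.read_ft_torque()[2])>2.2:break
snap(4)
E
python3 - <<'E'
import cv2,numpy as np
a=cv2.imread('pics/scene_4.png')[195:285,290:390]
cv2.imwrite('pics/c4.png',cv2.resize(a,(600,540),interpolation=cv2.INTER_CUBIC))
E
```

```text
yaw 10.2
10 t 15.96 p [ 0.5539 -0.2114  0.1135] w 0.72 g 65.7 F [0.1 0.4 4.3] T [ 0.04 -0.04 -0.09] tip 0.011
yaw -9.9
-10 t 16.46 p [ 0.5539 -0.2114  0.1134] w 0.721 g 65.8 F [-0.6  0.   5. ] T [ 0.05  0.02 -0.09] tip 0.011
yaw -21.9
-22 t 16.82 p [ 0.5539 -0.2114  0.1135] w 0.719 g 65.8 F [-0.3  0.4  6.6] T [-0.06  0.01 -0.06] tip 0.011
yaw -26.9
-27 t 17.07 p [ 0.5539 -0.2114  0.1134] w 0.721 g 65.8 F [-0.1  0.   5.1] T [ 0.1  -0.06 -0.03] tip 0.011
yaw -29.9
-30 t 17.32 p [ 0.5539 -0.2114  0.1134] w 0.722 g 65.8 F [0.7 0.  5.1] T [ 0.05 -0.01 -0.08] tip 0.011
yaw -31.9
-32 t 17.57 p [ 0.5539 -0.2113  0.1134] w 0.722 g 65.8 F [-0.5  0.2  4.5] T [ 0.04 -0.01 -0.01] tip 0.011
yaw -33.9
-34 t 17.82 p [ 0.5539 -0.2114  0.1134] w 0.727 g 65.8 F [-0.7  0.9  5. ] T [0.05 0.03 0.02] tip 0.011
yaw -35.9
-36 t 18.07 p [ 0.5539 -0.2113  0.1134] w 0.72 g 65.7 F [0.3 0.4 4.9] T [ 0.16 -0.06  0.06] tip 0.011
yaw -37.8
-38 t 18.32 p [ 0.554  -0.2111  0.1134] w 0.724 g 65.6 F [1.2 3.6 4.3] T [ 0.41 -0.13  0.39] tip 0.011
```

View pics/c4.png

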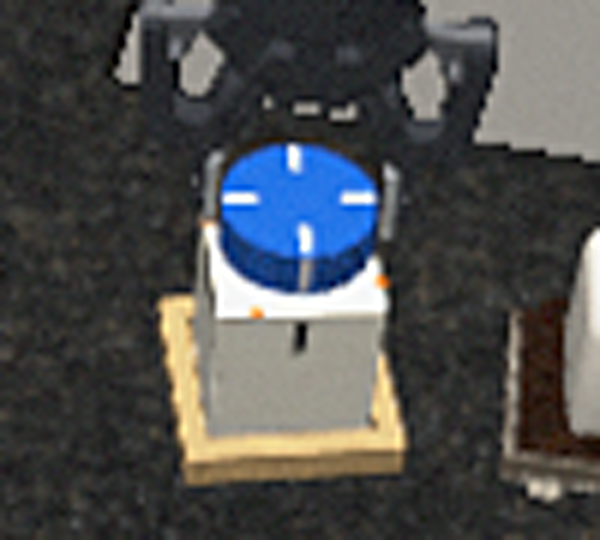

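The pointer (305,245 in the crop) is nearly above the black bar (300,338), and torque is starting to build. I'll keep turning to the stop.

```bash
python3 - <<'E'
from mv import *
from vis import *
J=np.array([.5537,-.2113])
for a in(-40,-42,-44,-46,-48,-50):
    arm.move_linear([*J,.1132],.03,ori=Q(a))
    q=arm.read_orientation();print('yaw',round(np.degrees(2*np.arctan2(q[2],q[1]))-90,1));stat(a)
    if abs(arm.read_ft_torque()[2])>2.0:break
t,s=snap(5)
# lid pointer yaw from scene (bias-corrected centre), several z
print(pointers(s,(320,212,362,246),.1188,J+np.array([.0021,.0005])))
E
python3 - <<'E'
import cv2,numpy as np
a=cv2.imread('pics/scene_5.png')[195:285,290:390]
cv2.imwrite('pics/c5.png',cv2.resize(a,(600,540),interpolation=cv2.INTER_CUBIC))
E
```

```text
yaw -39.7
-40 t 18.67 p [ 0.5539 -0.2109  0.1135] w 0.721 g 65.4 F [0.5 3.8 5.8] T [ 0.66 -0.17  0.88] tip 0.011
yaw -41.9
-42 t 18.92 p [ 0.5527 -0.2106  0.1132] w 0.722 g 66.3 F [-3.8  1.6 10.6] T [ 0.89  1.56 -0.12] tip 0.011
yaw -43.9
-44 t 19.17 p [ 0.5529 -0.2108  0.1131] w 0.719 g 66.0 F [-4.   1.   5.6] T [ 0.63  0.92 -0.15] tip 0.011
yaw -45.8
-46 t 19.42 p [ 0.5528 -0.2104  0.1131] w 0.724 g 65.9 F [-3.7  5.   7.3] T [0.98 0.86 0.2 ] tip 0.011
yaw -47.8
-48 t 19.67 p [ 0.5526 -0.2102  0.1131] w 0.724 g 65.8 F [-5.   6.3  8.3] T [1.14 0.97 0.64] tip 0.011
yaw -49.8
-50 t 19.92 p [ 0.5527 -0.2102  0.1132] w 0.719 g 66.1 F [-4.2  6.8  8.2] T [0.99 0.94 0.25] tip 0.011
(np.float64(-41.71348723817769), np.int64(49), np.float64(0.9315618387594815))
```

View pics/c5.png

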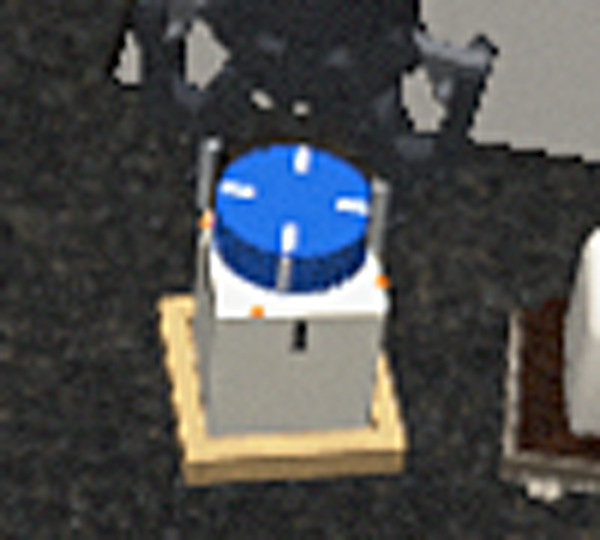

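```bash
python3 - <<'E'
from vis import *
import pickle
b=np.array([.0021,.0005])
for n,z,J in((2,.126,[.5537,-.2113]),(4,.1188,[.5537,-.2113]),(5,.1188,[.5537,-.2113])):
    s=pickle.load(open(f'scene_{n}.pkl','rb'));bx=(312,205,365,250)
    m=blue(s,bx);cn=max(cv2.findContours(m.astype(np.uint8),0,1)[0],key=cv2.contourArea);h=cv2.convexHull(cn)[:,0,:].astype(float)
    # fit xyz, tilt, yaw-free cylinder with robust loss
    def res(p):
        a=np.linspace(0,2*np.pi,120);d=np.c_[.032*np.cos(a),.032*np.sin(a),0*a]
        R=cv2.Rodrigues(np.array([p[3],p[4],0.]))[0]
        pts=(R@np.vstack([d-[0,0,.012],d+[0,0,.012]]).T).T+p[:3]
        hh=cv2.convexHull(proj(s,pts).astype(np.float32))
        e=np.array([cv2.pointPolygonTest(hh,tuple(q),True) for q in h])
        return np.r_[e,np.array(p[3:])*2,(p[2]-(z-.012))*1000/3]
    f=least_squares(res,[*(J+b),z-.012,0,0],diff_step=1e-3,x_scale=[.01,.01,.01,.1,.1],loss='soft_l1')
    H,S,V=hsv(s);mm=((S<130)&(V>150)).astype(np.uint8);hull=np.zeros_like(mm);cv2.fillConvexPoly(hull,h.astype(np.int32),1)
    v,u=np.nonzero(mm&hull);P=back(s,np.c_[u,v],f.x[2]+.012)[:,:2]-f.x[:2];r=np.hypot(*P.T);k=(r>.014)&(r<.029);a=np.arctan2(*P[k].T[::-1])
    print(n,(f.x[:3]-[*b,0]).round(4),'tilt',np.degrees(f.x[3:]).round(1),'yaw',np.degrees(np.angle(np.exp(4j*a).mean()))/4%90,k.sum(),sorted(np.degrees(a).round()))
    # jar yaw from dots / bar
    B=box(V<60,(325,235,350,262));
E
```

```text
2 [ 0.5554 -0.2109  0.1127] tilt [0. 0.] yaw 3.915373281097645 36 [np.float64(-179.0), np.float64(-178.0), np.float64(-175.0), np.float64(-175.0), np.float64(-172.0), np.float64(-171.0), np.float64(-169.0), np.float64(-95.0), np.float64(-94.0), np.float64(-93.0), np.float64(-89.0), np.float64(-88.0), np.float64(-88.0), np.float64(-85.0), np.float64(-84.0), np.float64(-83.0), np.float64(-81.0), np.float64(-6.0), np.float64(-4.0), np.float64(-3.0), np.float64(-1.0), np.float64(1.0), np.float64(2.0), np.float64(2.0), np.float64(5.0), np.float64(6.0), np.float64(9.0), np.float64(11.0), np.float64(89.0), np.float64(94.0), np.float64(95.0), np.float64(99.0), np.float64(101.0), np.float64(104.0), np.float64(106.0), np.float64(178.0)]
4 [ 0.5553 -0.2104  0.1066] tilt [-0.3  4.2] yaw 59.76426203691206 36 [np.float64(-124.0), np.float64(-124.0), np.float64(-123.0), np.float64(-123.0), np.float64(-119.0), np.float64(-118.0), np.float64(-117.0), np.float64(-42.0), np.float64(-41.0), np.float64(-40.0), np.float64(-39.0), np.float64(-38.0), np.float64(-31.0), np.float64(-31.0), np.float64(-31.0), 
[... 593 characters left out ...]
9.0), np.float64(-125.0), np.float64(-124.0), np.float64(-124.0), np.float64(-55.0), np.float64(-53.0), np.float64(-52.0), np.float64(-50.0), np.float64(-48.0), np.float64(-46.0), np.float64(-44.0), np.float64(-42.0), np.float64(-41.0), np.float64(-40.0), np.float64(-39.0), np.float64(37.0), np.float64(40.0), np.float64(42.0), np.float64(42.0), np.float64(45.0), np.float64(46.0), np.float64(48.0), np.float64(48.0), np.float64(53.0), np.float64(53.0), np.float64(53.0), np.float64(134.0), np.float64(135.0), np.float64(136.0), np.float64(140.0), np.float64(141.0), np.float64(142.0), np.float64(143.0), np.float64(143.0), np.float64(151.0), np.float64(151.0), np.float64(151.0), np.float64(151.0)]
```

```bash
python3 - <<'E'
from vis import *
b=np.array([.0021,.0005])
for n in(2,3,4,5):
    s=pickle.load(open(f'scene_{n}.pkl','rb'));B=s['pixels'].astype(float);w=np.clip(B[...,2]-B[...,0]-70,0,None)
    d=[]
    for u,v in((324,232),(332.7,246.7),(353,241)):
        vv,uu=np.mgrid[int(v)-4:int(v)+5,int(u)-3:int(u)+4];W=w[int(v)-4:int(v)+5,int(u)-3:int(u)+4]
        d.append([(uu*W).sum()/W.sum(),(vv*W).sum()/W.sum()])
    d=np.array(d)
    def res(p,dd,z=.088):
        a=p[2]+np.radians(61)+np.arange(4)*np.pi/2;q=proj(s,np.c_[p[0]+.0375*np.cos(a),p[1]+.0375*np.sin(a),0*a+z])
        return np.ravel([q[np.argmin(np.hypot(*(q-e).T))]-e for e in dd])
    f=least_squares(res,[.5555,-.211,np.radians(63)],args=(d,));print(n,d.round(1).tolist(),(f.x[:2]-b).round(4),np.degrees(f.x[2]).round(1),f.fun.round(1))
    im=cv2.resize(s['pixels'][205:275,300:375],None,fx=5,fy=5,interpolation=cv2.INTER_CUBIC)
    cv2.imwrite(f'pics/e{n}.png',im)
a=np.hstack([cv2.imread('pics/e4.png'),cv2.imread('pics/e5.png')]);print(a.shape);cv2.imwrite('pics/e45.png',a)
E
```

```text
2 [[323.2, 232.0], [332.8, 247.0], [353.2, 240.9]] [ 0.5527 -0.2111] 65.0 [ 0.4  0.3  0.2 -0.2 -0.5 -0. ]
3 [[323.4, 232.3], [333.2, 247.0], [353.4, 240.7]] [ 0.5531 -0.2114] 65.7 [ 0.3  0.2  0.2 -0.2 -0.5  0.1]
4 [[324.0, 232.0], [332.3, 246.8], [353.3, 241.5]] [ 0.5531 -0.2121] 62.2 [ 0.2  0.   0.3 -0.1 -0.5  0.1]
5 [[323.8, 231.5], [332.5, 246.4], [353.3, 241.5]] [ 0.5536 -0.2114] 62.0 [ 0.4  0.2  0.1 -0.1 -0.5 -0.1]
(350, 750, 3)
```

View pics/e45.png

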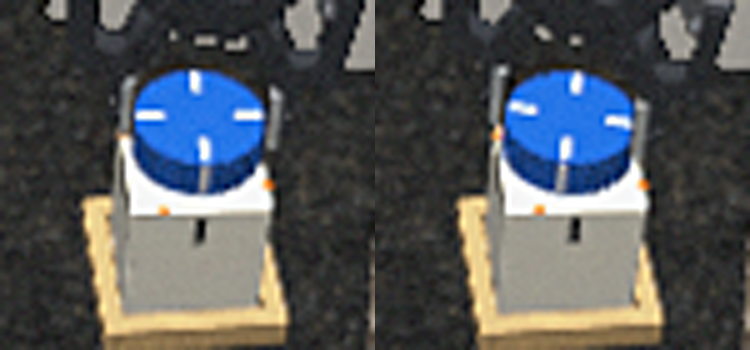

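The fit shows that α=-38° was home: lid yaw 59.6° against jar about 61.5°, with the jar at the end of its play. After that the lid was forced about 13° past the stop. I'll back it off anticlockwise and check how it sits.

```bash
python3 - <<'E'
from mv import *
J=np.array([.5537,-.2113])
for a in(-47,-44,-41,-38,-35,-32,-29):
    arm.move_linear([*J,.1133],.03,ori=Q(a));stat(a)
for a in(-31,-33,-34.5,-36,-37):
    arm.move_linear([*J,.1133],.03,ori=Q(a));stat(a)
    if arm.read_ft_torque()[2]>.35:break
snap(6)
E
```

```text
-47 t 20.27 p [ 0.5534 -0.211   0.1132] w 0.724 g 66.8 F [-2.5  2.1  4.7] T [0.49 0.46 0.03] tip 0.011
-44 t 20.52 p [ 0.5528 -0.2113  0.1132] w 0.72 g 66.9 F [-5.3  0.   6.7] T [0.39 1.36 0.26] tip 0.011
-41 t 20.77 p [ 0.5525 -0.2108  0.1131] w 0.724 g 67.2 F [-6.4  2.4  8.7] T [ 0.83  1.55 -0.14] tip 0.011
-38 t 21.02 p [ 0.5529 -0.211   0.1131] w 0.724 g 66.8 F [-3.3  1.4  6.1] T [0.6  1.08 0.12] tip 0.011
-35 t 21.27 p [ 0.5534 -0.2113  0.1133] w 0.724 g 66.8 F [-2.2  1.6  5.3] T [0.4  0.58 0.14] tip 0.011
-32 t 21.52 p [ 0.554  -0.2114  0.1134] w 0.721 g 66.8 F [0.2 1.7 5. ] T [ 0.24 -0.07  0.14] tip 0.011
-29 t 21.77 p [ 0.554  -0.2114  0.1134] w 0.721 g 66.8 F [0.4 0.8 5. ] T [ 0.09 -0.12  0.1 ] tip 0.011
-31 t 22.02 p [ 0.554  -0.2114  0.1134] w 0.721 g 66.8 F [0.3 1.6 5.7] T [ 0.18 -0.16  0.01] tip 0.011
-33 t 22.27 p [ 0.554  -0.2114  0.1134] w 0.722 g 66.8 F [0.5 0.9 4.4] T [ 0.18 -0.1   0.02] tip 0.011
-34.5 t 22.52 p [ 0.554  -0.2114  0.1134] w 0.72 g 66.8 F [ 1.1 -0.   5.1] T [ 0.13 -0.14  0.05] tip 0.011
-36 t 22.77 p [ 0.554  -0.2113  0.1134] w 0.722 g 66.8 F [0.8 2.3 5.2] T [ 0.3  -0.27  0.18] tip 0.011
-37 t 23.02 p [ 0.554  -0.2112  0.1134] w 0.721 g 66.6 F [1.3 3.4 5.2] T [ 0.35 -0.25  0.4 ] tip 0.011
```

```bash
cat > rel.py <<'E'
import sys
from vis import *
b=np.array([.0021,.0005]);J=np.array([.5537,-.2113])
for n in sys.argv[1:]:
    s=pickle.load(open(f'scene_{n}.pkl','rb'));B=s['pixels'].astype(float);w=np.clip(B[...,2]-B[...,0]-70,0,None)
    d=[]
    for u,v in((324,232),(332.7,246.7),(353,241)):
        sl=np.s_[int(v)-4:int(v)+5,int(u)-3:int(u)+4];vv,uu=np.mgrid[sl];W=w[sl];d.append([(uu*W).sum()/W.sum(),(vv*W).sum()/W.sum()])
    def res(p):
        a=p[2]+np.radians(61)+np.arange(4)*np.pi/2;q=proj(s,np.c_[p[0]+.0375*np.cos(a),p[1]+.0375*np.sin(a),0*a+.088])
        return np.ravel([q[np.argmin(np.hypot(*(q-e).T))]-e for e in d])
    jf=np.degrees(least_squares(res,[.5555,-.211,np.radians(63)]).x[2])
    # lid yaw: side+top pointers, registered on a rendered weight image: maximise whiteness along model pointers
    g=B[...,2]; best=[]   # red channel: white high, blue low
    for yaw in np.arange(40,90,.25):
        sc=-1e9
        for dx in(-.001,0,.001):
            for dy in(-.001,0,.001):
                P=[]
                for k in range(4):
                    a=np.radians(yaw+90*k)
                    for r in np.arange(.018,.0305,.001):P.append([J[0]+b[0]+dx+r*np.cos(a),J[1]+b[1]+dy+r*np.sin(a),.1188])
                q=proj(s,P).astype(np.float32);sc=max(sc,cv2.remap(g.astype(np.float32),q[None,:,0],q[None,:,1],1).mean())
        best.append((sc,yaw))
    best.sort(reverse=True);y=np.array(best[:12])
    print(n,'jar',jf.round(1),'lid',np.average(y[:,1],weights=y[:,0]-y[-1,0]+1e-3).round(1),y[0])
E
python3 rel.py 4 5 6
```

```text
4 jar 62.2 lid 59.8 [234.14552307  60.        ]
5 jar 62.0 lid 47.9 [221.37879944  48.        ]
6 jar 63.7 lid 61.0 [232.51124573  61.75      ]
```

```bash
python3 - <<'E'
from mv import *
J=np.array([.5537,-.2113]);M=np.array([.536,.201])
arm.move_linear([*J,.1133],.03,ori=Q(-38));stat('tight')
arm.move_linear([*J,.150],.05);stat('lift')
arm.move_linear([*J,.215],.12);stat('up')
snap(7)
E
python3 - <<'E'
import cv2,numpy as np
a=cv2.imread('pics/scene_7.png')[140:285,280:400]
cv2.imwrite('pics/c7.png',cv2.resize(a,(480,580),interpolation=cv2.INTER_CUBIC))
E
```

```text
tight t 23.37 p [ 0.554  -0.2111  0.1134] w 0.721 g 66.6 F [1.6 3.1 5.1] T [ 0.51 -0.23  0.62] tip 0.011
lift t 24.25 p [ 0.5535 -0.2112  0.1498] w 0.721 g 68.3 F [ 0.3 -0.5 -5.8] T [ 0.03  0.01 -0.01] tip 0.011
up t 24.94 p [ 0.5533 -0.2111  0.2144] w 0.717 g 68.3 F [ 0.7 -0.5 -4.7] T [-0.    0.   -0.01] tip 0.011
```

View pics/c7.png

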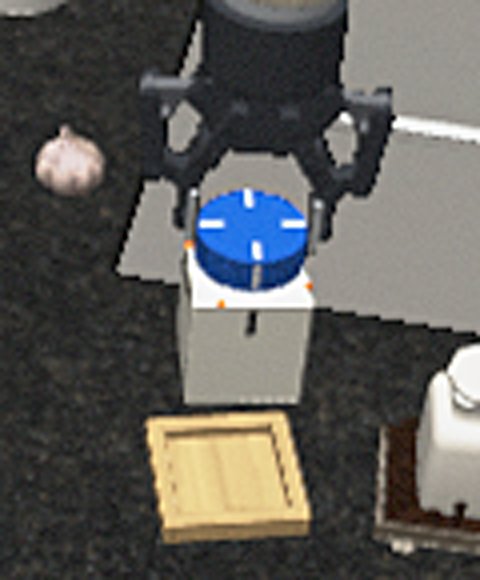

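The jar hangs upright from the lid, with its weight registering and the pointers in line with the bars. Carrying it to the mat now.

```bash
python3 - <<'E'
from mv import *
M=np.array([.536,.201])
arm.move_linear([*M,.215],.15);stat('over')
arm.move_linear([*M,.125],.1);arm.wait(.2)
z=.125;f0=arm.read_ft_force()[2];print(f0)
while z>.110:
    z-=.001;arm.move_linear([*M,z],.02);f=arm.read_ft_force()[2]
    if f>f0+7:break
stat('down');arm.wait(.3);arm.ungrasp();arm.wait(.3);stat('open')
arm.move_linear([*M,.22],.12);arm.reach([.52,-.02,.26],Q(-20));stat('off')
snap(8)
E
python3 - <<'E'
import cv2,numpy as np
a=cv2.imread('pics/scene_8.png')[100:250,180:330];b=cv2.imread('pics/top_8.png')[120:270,110:260]
cv2.imwrite('pics/c8.png',cv2.resize(np.hstack([a,b]),(800,400),interpolation=cv2.INTER_CUBIC))
E
```

```text
over t 27.94 p [0.5361 0.2007 0.215 ] w 0.724 g 68.3 F [-0.7  0.1 -5. ] T [ 0.03 -0.05 -0.02] tip 0.011
-4.206947166961739
down t 32.19 p [0.536  0.201  0.1135] w 0.723 g 69.1 F [-2.7  0.1  3.5] T [-0.09  0.38  0.05] tip 0.011
open t 33.16 p [0.536 0.201 0.113] w 0.998 g 0.0 F [0.2 0.4 0.9] T [0.01 0.06 0.02] tip 0.011
off t 35.1 p [ 0.52   -0.0195  0.2596] w 0.997 g 0.0 F [ 0.6  0.1 -0.1] T [-0.02  0.02  0.03] tip 0.011
```

View pics/c8.png

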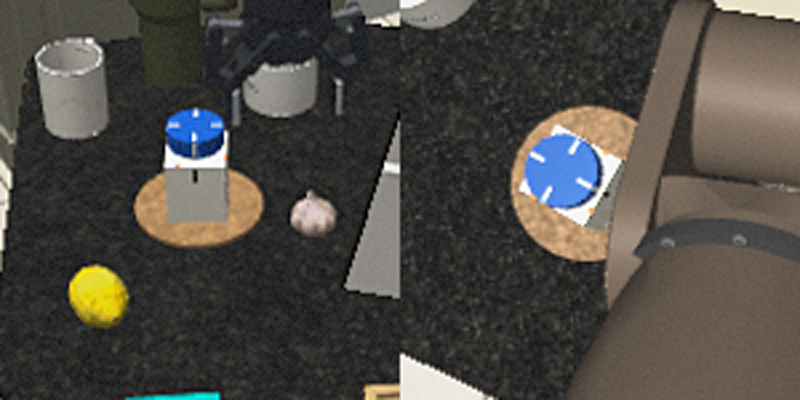

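The closed jar stands upright on the mat. The front pointer (195,150) is directly above its bar (195,176), and the garlic and lemon haven't been disturbed. Handing in.

```bash
python3 -c "
from plant import arm
print(arm.sign_off())"
```

```text
the job is handed in; nothing more can be done
None
```

The jar is closed and standing upright on the middle of the mat, with the lid's pointers at the bars, and the job is handed in at about 35 s; on the way I over-turned the lid about 13° past home, then backed it off and re-tightened it before lifting.

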